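# Weigh in the spares and stamp the ticket

## Task

Weigh in the delivered spares, the cartons and pipe couplings standing to the left of the bench scale (there may be two or three of them): zero the empty scale with the round key, set all the spares side by side on its pan, then press the long bar key and after it the square key with the spares still on the pan. Then push the ticket stamper's plunger right down to its stop and clear all the spares into the plywood tray, none on top of another. Press one key at a time, each right down and let go, never push the plus-shaped key down, and leave the mug where it is.

Things in the scene. Friction and masses are not known exactly. Their poses are not given: they have to be found in the camera images.
- scale: fixed bench scale, grey console 236 x 256 mm (x, y), with a steel pan on its far part and a key strip along its near (-x) edge, 84 mm in -x from the origin; origin at the centre of its underside on the worktop; x points away from the robot across key strip then pan, z up
- pan (a point): centre of the pan's floor, 30 mm above the worktop; axes as the scale's. The floor is 152 mm in x by 242 mm in y, with a 4 mm wall round it whose lip stands 10 mm above the floor
- key_round_top (a point): middle of the upper face of the round key (30 mm across) of the scale's key strip; z up, x and y as the scale's. The face stands 56 mm above the worktop when up. The four keys sit in any order, 58 mm apart, in a row along the scale's y; each is on a flat 46 x 50 mm holder whose top is 36 mm above the worktop
- key_round (a joint): travel of that key straight down, m: 0 up, 0.006 at its stop; springs back; 1.5 N starts it, 4.5 N takes it to the stop; counts as pressed at 0.0045
- key_bar_top (a point): middle of the upper face of the long bar key (16 mm in x, 42 mm in y) of the scale's key strip; z up, x and y as the scale's. The face stands 56 mm above the worktop when up. The four keys sit in any order, 58 mm apart, in a row along the scale's y; each is on a flat 46 x 50 mm holder whose top is 36 mm above the worktop
- key_bar (a joint): travel of that key straight down, m: 0 up, 0.006 at its stop; springs back; 1.5 N starts it, 4.5 N takes it to the stop; counts as pressed at 0.0045
- key_square_top (a point): middle of the upper face of the square key (30 x 30 mm) of the scale's key strip; z up, x and y as the scale's. The face stands 56 mm above the worktop when up. The four keys sit in any order, 58 mm apart, in a row along the scale's y; each is on a flat 46 x 50 mm holder whose top is 36 mm above the worktop
- key_square (a joint): travel of that key straight down, m: 0 up, 0.006 at its stop; springs back; 1.5 N starts it, 4.5 N takes it to the stop; counts as pressed at 0.0045
- key_cross_top (a point): middle of the upper face of the plus-shaped key (32 mm over its arms, each 12 mm wide) of the scale's key strip; z up, x and y as the scale's. The face stands 56 mm above the worktop when up. The four keys sit in any order, 58 mm apart, in a row along the scale's y; each is on a flat 46 x 50 mm holder whose top is 36 mm above the worktop
- key_cross (a joint): travel of that key straight down, m: 0 up, 0.006 at its stop; springs back; 1.5 N starts it, 4.5 N takes it to the stop; counts as pressed at 0.0045
- stamper: fixed ticket stamper: dark base 76 x 66 mm, grey block and steel sleeve up to 66 mm, and on top a black mushroom plunger head 46 mm across; origin at the centre of its underside
- plunger_top (a point): middle of the top of the plunger head, 100 mm above the worktop when up; z up
- plunger (a joint): travel of the plunger straight down, m: 0 up, 0.014 at its stop; springs back; 2.3 N starts it, 8.6 N takes it to the stop
- tray: fixed shallow plywood stock tray on a plywood plinth, 260 x 160 x 48 mm over all (x, y, z), walls 4 mm; origin at the centre of its underside
- tray_in (a point): centre of the tray's inner floor, 32 mm above the worktop; inside it is 252 mm in x by 152 mm in y, the rim 16 mm above this floor; axes as the tray's
- carton_a: printed white card carton, 42 x 58 x 52 mm (x, y, z); loose; origin at the centre of its underside, z up; may be absent in a run (then None from the start)
- carton_b: printed white card carton, 42 x 50 x 50 mm (x, y, z); loose; origin at the centre of its underside, z up; may be absent in a run (then None from the start)
- coupling_a: cream plastic pipe coupling, an open ring 63 mm across and 46 mm high, standing on one end, 0.07 kg; loose; origin on its axis at the lower end, z up along the axis; may be absent in a run (then None from the start)
- coupling_b: cream plastic pipe coupling, an open ring 63 mm across and 46 mm high, standing on one end, 0.07 kg; loose; origin on its axis at the lower end, z up along the axis; may be absent in a run (then None from the start)
- mug: white mug 89 mm high, 99 mm over its handle, loose; a bystander, leave alone

How it is judged:
By the outcome, as a careful person would: the job done as asked, in the order asked, and still so for the second after the job is handed in, with the robot touching nothing.
Of carton_a, carton_b, coupling_a, coupling_b only 2 to 3 are there at a start; the rules pass over those that are not, and their reading is None.
At some moment in a run one of carton_a, carton_b, coupling_a, coupling_b may be knocked a few centimetres aside while the robot is not near it.
Once in a run the grip may slacken for a moment while it holds something.
It also fails if it takes over 210 s, if anything falls off the work surface, if the arm or the gripper's body presses on something with over 40 N, if the wrist force passes 120 N, or if a joint passes its speed limit or range.

## Robot

A 6-joint arm with a two-finger parallel gripper is mounted at the origin on a cart in front of the work surface, level with it; the furniture and walls round the work are solid. World frame = base frame: x ahead of the robot, y to its left, z up, the work surface at z = 0. Lengths are in mm, angles in rad, forces in N, time in s.
With the tool pointing down it reaches from about 325 to 775 mm from the base axis. Payload 5.5 kg.
Tool frame: the origin (TCP) lies at the very end of the fingers, on their centre line; the grasp point (between the pads) lies arm.grip_point_offset behind it (arm.grip_point_offset is the distance from the TCP to the grasp point, in mm); z points along the fingers, y is the line along which they close (so a half turn about z gives the same grasp; the last joint's range is limited). The gripper opens to 88 mm and grips with 3 to 60 N. Pads are 20 mm wide; open, the fingers measure 115 mm over their backs; the gripper's body (75 mm by 178 mm) begins 61 mm behind the grasp point.
Start: joints at [-1.366, 0.091, 1.231, -0, 1.82, -0.057], TCP at [155.291, -579.57, 222.631] pointing down, gripper open.
Joint ranges: [-2.87, 2.87], [-0.86, 2.18], [0.17, 2.46], [-1.51, 4.65], [0.06, 2.69], [-2.65, 2.65]. Speed limits (rad/s): [2.57, 2.57, 3.01, 3.14, 3.14, 3.14].

## Interface

Orientations are given as a unit quaternion [w, x, y, z].
In Python, from cell import arm, eyes gives the robot as it stands.
- The arm moves only by the tool play_rows, never from a script. Its argument "plan" is text: rows parted by semicolons, each of 7 numbers parted by spaces: the shift along the tool's x, y, z in m, then the turn, a rotation vector about the tool's x, y, z in rad, then the opening, from -1 (shut) to 1 (fully open). A call has exactly 5 rows; each row is the pose to reach, as a shift and turn from the pose commanded when the call began, along the tool's axes at that moment; what a row does not reach only later rows make up. A row lasts 1/8 s, in which the tool goes at most 62.5 mm and 10.7 degrees, less where a joint would pass 70% of its speed; a pose out of reach is approached as far as the arm can. A call with a gripper value outside its range is refused whole. The fingers move at their own pace and stop on an object; "squeeze" is the grip in N (left out, the last holds). Time passes only in rows, so rows that repeat a pose let the fingers close, or fill a call up. It gives the time, the measured TCP pose, the force, the opening and the grip force at its end, in the units of the state.
- arm.observe(): the state, without advancing time (a new reading comes with each control period).
- eyes.grab_frame(name): name is "scene" or "side" or "wrist"; returns the picture (420x560x3 uint8, blue, green, red); there is no depth.
- eyes.camera_model(name): a dict with "fx", "fy", "cx", "cy" (pixels), "k1" (the pictures are not rectified: a ray, as slopes to the right and down, at radius r is drawn at 1 + k1 r^2 times it, then the intrinsics apply), "origin" and "rotation" of the camera in the world. Camera axes: x right, y up, looking along -z (the intrinsics and any distortion apply to the point x, -y, -z); pixel columns grow to the right and rows downward; lengths in mm; the calibration is good to about 2 mm. A picture is of the moment at which its call begins: read the wrist's pose just before it. camera_model takes no time and is no camera call; for the wrist camera it gives the pose at the moment of the call.
- arm.finish_job(): hands the job in; it is judged then, once.
The state is a dict: "t": time; "joint_pos": joint angles; "qd": joint speeds; "effort": joint torques, N m; "tool_pos": TCP position; "ee_rot": TCP orientation; "force": force on the tool from outside, world axes, zero at the start; "torque": the same for the moment, N m; "finger_gap": finger opening in mm; "grip_force": force on a finger pad.
Only numpy, scipy, OpenCV 4.12 (cv2) and the standard library are available. Lean on these libraries where they do the work, as an engineer would, in place of code of your own. Each camera call takes 0.05 s, during which the arm holds its last target. There are 200 camera calls.

## Working session

There is one attempt and no reset: what is moved stays moved. The work goes in short steps, Python scripts to look and compute and a tool call to move; the robot and the scene stay as the last step left them, time stands still between calls to the robot, and variables do not carry over. Pictures are saved under pics/ and viewed, at most 14 in all, crops included, and the job is handed in when it is done.

Besides the shell and the picture viewer there is one more tool, called after "Call:" as name(argument=value, ...) on one line, values as JSON. play_rows: Moves the arm, as the interface text tells. Its arguments: {"type":"object","properties":{"plan":{"type":"string"},"squeeze":{"type":"number"}},"required":["plan"]}

```bash
mkdir -p pics; ls; python3 - <<'E'
from cell import arm, eyes
import cv2
s=arm.observe();print(s,arm.grip_point_offset)
a=eyes.grab_frame("scene");b=eyes.grab_frame("side")
cv2.imwrite("pics/scene0.png",a);cv2.imwrite("pics/side0.png",b)
for n in("scene","side","wrist"):print(n,eyes.camera_model(n))
E
```

```text
pics
{'t': 0.0, 'joint_pos': array([-1.36573074e+00,  9.18738476e-02,  1.23188698e+00,  2.50852987e-05,
        1.81979624e+00, -5.67014326e-02]), 'qd': array([-6.82556475e-06,  3.87633272e-04,  6.32668840e-05, -5.22524829e-04,
       -7.67783500e-04,  1.85250732e-03]), 'effort': array([-1.09241868e-03, -4.46456230e+01, -4.06446004e+01,  6.97725057e-02,
        2.94629135e-02, -1.32281984e-04]), 'tool_pos': array([ 155.2177021 , -579.26747389,  221.49729285]), 'ee_rot': array([-9.80404442e-04,  9.91446094e-01,  1.30513136e-01, -6.06697514e-05]), 'force': array([-0.00590595,  0.25391244,  0.50157944]), 'torque': array([ 4.56531560e-05, -3.07081646e-02, -3.58574890e-02]), 'grip_force': 0.0, 'finger_gap': 87.86065358063877} 18.700000000000003
scene {'fx': 525.3026002012632, 'fy': 525.3026002012632, 'cx': 281.41293214585437, 'cy': 200.39780091573041, 'k1': 0.007451024679221699, 'origin': array([-458.66970957,  998.62796711,  715.0965933 ]), 'rotation': array([-0.32939902, -0.2026331 ,  0.50980646,  0.76846176])}
side {'fx': 500.8204010410964, 'fy': 500.8204010410964, 'cx': 278.5993342254065, 'cy': 204.90821700328434, 'k1': -0.07354982108850347, 'origin': array([  632.71785884, -1328.80796501,   819.57313034]), 'rotation': array([0.85879619, 0.51177256, 0.01910521, 0.01389036])}
wrist {'fx': 371.7513488822766, 'fy': 371.7513488822766, 'cx': 277.2957917014006, 'cy': 213.05091979297578, 'k1': -0.03681273976601485, 'origin': array([ 235.58214875, -558.89018825,  382.94990265]), 'rotation': array([ 0.78456236, -0.11818277,  0.09063227, -0.60189744])}
```

View pics/scene0.png

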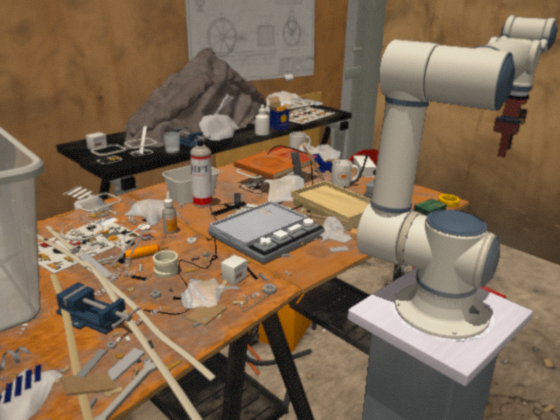

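View pics/side0.png

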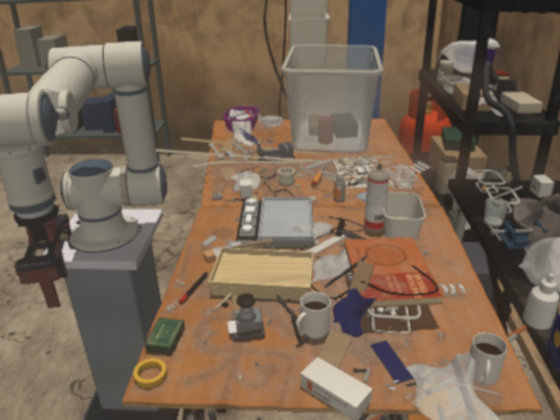

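```bash
cat > h.py <<'E'
from cell import arm, eyes
import cv2, numpy as np
from scipy.spatial.transform import Rotation as R
def rot(q): return R.from_quat(np.r_[q[1:],q[0]])
def ray(m,u,v):
    x,y=(u-m['cx'])/m['fx'],(v-m['cy'])/m['fy']
    f=1
    for _ in range(9): f=1+m['k1']*((x/f)**2+(y/f)**2)
    return rot(m['rotation']).apply([x/f,-y/f,-1])
def plane(m,u,v,z):
    d=ray(m,u,v);o=np.array(m['origin']);return o+d*(z-o[2])/d[2]
def proj(m,p):
    c=rot(m['rotation']).inv().apply(np.array(p,float)-m['origin']);x,y=c[0]/-c[2],-c[1]/-c[2]
    f=1+m['k1']*(x*x+y*y);return np.array([m['cx']+m['fx']*x*f,m['cy']+m['fy']*y*f])
def yaw(s):  # world heading of tool y axis, and x axis, deg
    M=rot(s['ee_rot']).as_matrix();return np.degrees(np.arctan2(M[1,1],M[0,1])),np.degrees(np.arctan2(M[1,0],M[0,0]))
def go(p,head=None,s=None):
    """shift (m, tool axes) to TCP p mm, and turn about tool z to bring tool y to world heading (deg, mod 180)"""
    s=s or arm.observe();r=rot(s['ee_rot'])
    d=r.inv().apply(np.array(p,float)-s['tool_pos'])/1000
    t=0
    if head is not None: t=-(((head-yaw(s)[0])+90)%180-90)
    down=R.from_matrix(np.c_[[1,0,0],[0,-1,0],[0,0,-1]])
    M=r.as_matrix();a=np.arctan2(M[1,0],M[0,0])
    tilt=(r.inv()*(R.from_euler('z',a)*down)).as_rotvec()
    print('shift',d.round(4),'turn z',round(np.radians(t),4),'level',tilt.round(4),'| tcp',s['tool_pos'].round(1),'yaw',np.round(yaw(s),1),'j6',round(s['joint_pos'][5],2),'t',s['t'])
E
python3 - <<'E'
from h import *
sc,si=eyes.camera_model('scene'),eyes.camera_model('side')
for n,m,u,v,z in[('coup',sc,166,255,46),('coup',si,287,171,46),('cart',sc,234,261,50),('cart',si,246,183,50),
 ('keyA',sc,265,242,56),('keyB',sc,279,236,56),('keyC',sc,293,230,56),('keyD',sc,307,224,56),('key1',si,251,202,56),('key4',si,250,236,56),
 ('panC',si,287,220,30),('panC',sc,258,221,30),('plunger',si,247,300,100),('tray',si,265,270,40),('mug',si,316,305,80)]:
  print(n,plane(m,u,v,z).round(0))
m=eyes.camera_model('wrist');print(rot(m['rotation']).as_matrix().round(2));go([400,200,300],0)
E
```

```text
coup [574. 373.  46.]
coup [576. 365.  46.]
cart [430. 269.  50.]
cart [434. 254.  50.]
keyA [444. 150.  56.]
keyB [444.  98.  56.]
keyC [444.  44.  56.]
keyD [444. -14.  56.]
key1 [467. 101.  56.]
key4 [ 483. -107.   56.]
panC [585.  31.  30.]
panC [591.  41.  30.]
plunger [ 510. -448.  100.]
tray [ 535. -250.   40.]
mug [ 665. -439.   80.]
[[ 0.26  0.92  0.28]
 [-0.97  0.25  0.08]
 [ 0.   -0.29  0.96]]
shift [ 0.4381 -0.6895 -0.0771] turn z -1.309 level [-0.0017 -0.0001  0.    ] | tcp [ 155.2 -579.3  221.6] yaw [-75.  15.] j6 -0.06 t 0.1
```

Call:
play_rows(plan="0.055 -0.022 -0.02 0 0 0 1;0.11 -0.044 -0.04 0 0 0.06 1;0.165 -0.066 -0.06 0 0 0.13 1;0.22 -0.088 -0.08 0 0 0.2 1;0.275 -0.11 -0.1 0 0 0.262 1")

```text
t: 0.72
tool_pos: [393.6, -400.8, 322.8]
ee_rot: [-0.0, 1.0, -0.001, -0.0]
force: [0.4, -0.2, -0.7]
finger_gap: 87.9
grip_force: 0.0
```

Call:
play_rows(plan="0.02 -0.05 0 0 0 0 1;0.04 -0.1 0 0 0 0 1;0.06 -0.155 0 0 0 0 1;0.07 -0.21 0 0 0 0 1;0.07 -0.27 0 0 0 0 1")

```text
t: 1.35
tool_pos: [462.6, -130.4, 321.5]
ee_rot: [-0.0, 1.0, -0.0, -0.001]
force: [0.3, 0.7, -0.0]
finger_gap: 88.3
grip_force: 0.0
```

Call:
play_rows(plan="0 -0.06 0 0 0 0 1;0 -0.11 0 0 0 0 1;0.0 -0.17 0 0 0 0 1;0.0 -0.22 0 0 0 0 1;0.0 -0.26 0 0 0 0 1")

```text
t: 1.98
tool_pos: [462.0, 129.8, 322.2]
ee_rot: [0.0, 1.0, 0.001, -0.0]
force: [-0.1, 0.4, 0.3]
finger_gap: 87.4
grip_force: 0.0
```

```bash
python3 - <<'E'
from h import *
go([480,130,320],-90)
cv2.imwrite("pics/w1.png",eyes.grab_frame("wrist"))
E
```

```text
shift [ 0.018  -0.0002  0.0022] turn z 0.0011 level [0.     0.0006 0.    ] | tcp [462.  129.8 322.2] yaw [-89.9   0.1] j6 1.77 t 1.975
```

View pics/w1.png

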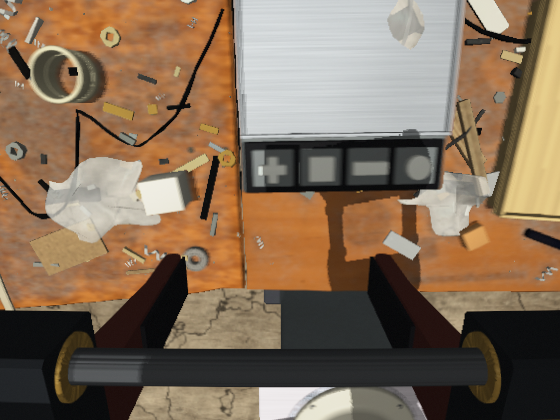

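```bash
python3 - <<'E'
from h import *
m=eyes.camera_model('wrist');im=cv2.imread('pics/w1.png')
for n,u,v,z in[('cross',272,169,56),('sq',321,168,56),('bar',370,168,56),('round',417,167,56),('coup',59,75,46),('cartontop',165,194,51),('pan nl',237,134,40),('pan nr',455,132,40),('panfl',240,0,40),('trayNL',500,216,48),('trayFL',535,60,48)]:
  print(n,plane(m,u,v,z).round(1))
hsv=cv2.cvtColor(im,cv2.COLOR_BGR2HSV)
mk=((hsv[...,2]>200)&(hsv[...,1]<40)).astype(np.uint8);mk[:, 200:]=0
c=max(cv2.findContours(mk,0,1)[0],key=cv2.contourArea)
q=cv2.boxPoints(cv2.minAreaRect(c));print(q.round(0),cv2.contourArea(c));
print(np.array([plane(m,*p,51)[:2] for p in q]).round(1))
cv2.imwrite('pics/w1c.png',np.hstack([cv2.resize(im[30:240,0:210],(400,400),interpolation=cv2.INTER_CUBIC),cv2.resize(im[120:220,240:440],(400,200),interpolation=cv2.INTER_CUBIC).repeat(2,0)]))
E
```

```text
cross [466.4 139.   56. ]
sq [467.8  82.2  56. ]
bar [468.2  25.2  56. ]
round [469.8 -29.8  56. ]
coup [570.8 378.4  46. ]
cartontop [434.7 267.7  51. ]
pan nl [504.8 180.3  40. ]
pan nr [509.  -76.5  40. ]
panfl [646.6 173.6  40. ]
trayNL [ 407.9 -144.5   48. ]
trayFL [ 589.7 -152.8   48. ]
[[131. 184.]
 [176. 176.]
 [182. 209.]
 [137. 218.]] 1221.5
[[446.5 307.8]
 [457.  252.7]
 [416.  248. ]
 [404.7 304.6]]
```

View pics/w1c.png

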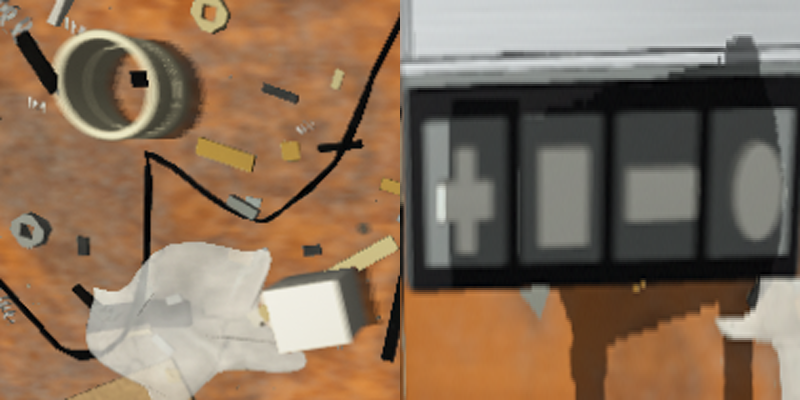

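Call:
play_rows(plan="0.002 0.033 0.045 0 0 0 -1;0.004 0.066 0.091 0 0 0 -1;0.006 0.1 0.137 0 0 0 -1;0.007 0.133 0.184 0 0 0 -1;0.007 0.163 0.232 0 0 0 -1")

```text
t: 2.65
tool_pos: [469.0, -36.5, 88.8]
ee_rot: [0.0, 1.0, -0.0, -0.0]
force: [0.9, 0.9, -0.4]
finger_gap: 41.5
grip_force: 0.0
```

Call:
play_rows(plan="0 0 0.015 0 0 0 -1;0 0 0.029 0 0 0 -1;0 0 0.034 0 0 0 -1;0 0 0.038 0 0 0 -1;0 0 0.04 0 0 0 -1")

```text
t: 3.28
tool_pos: [470.0, -34.8, 51.4]
ee_rot: [0.0, 1.0, 0.0, 0.001]
force: [0.2, -0.5, -0.5]
finger_gap: 0.3
grip_force: 0.0
```

```bash
python3 - <<'E'
from h import *
go([469,-33,50]);print(arm.observe()['force'])
cv2.imwrite("pics/w2.png",eyes.grab_frame("wrist"))
E
```

```text
shift [-0.001  -0.0018  0.0014] turn z 0.0 level [ 0.0001 -0.0016 -0.    ] | tcp [470.  -34.8  51.4] yaw [-90.   0.] j6 1.42 t 3.275
[ 0.16487362 -0.50404869 -0.49573   ]
```

View pics/w2.png

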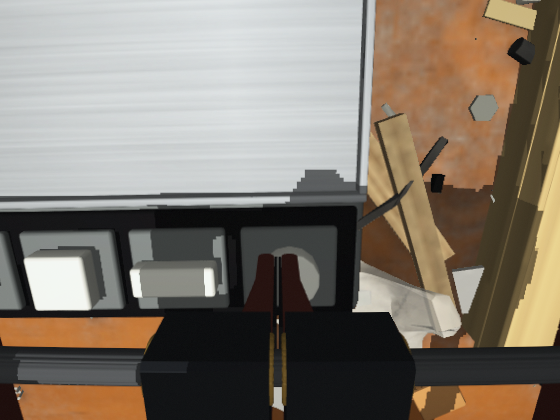

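```bash
python3 - <<'E'
from h import *
m=eyes.camera_model('wrist')
print(proj(m,[470,-34.8,51.4]))
for n,u,v,z in[('round',295,277,56),('round',295,277,50),('bar',175,278,56),('bar',175,278,50),('sq',60,280,56),('holderR',289,266,36),('holderB',179,266,36)]: print(n,plane(m,u,v,z).round(1))
im=cv2.imread('pics/w2.png');cv2.imwrite('pics/w2c.png',cv2.resize(im[200:340,120:380],(780,420),interpolation=cv2.INTER_CUBIC))
E
```

```text
[275.78227946 279.42077165]
round [473.6 -43.8  56. ]
round [470.6 -44.1  50. ]
bar [473.   12.2  56. ]
bar [470.  14.  50.]
sq [471.6  67.1  56. ]
holderR [469.8 -41.6  36. ]
holderB [469.8  15.6  36. ]
```

View pics/w2c.png

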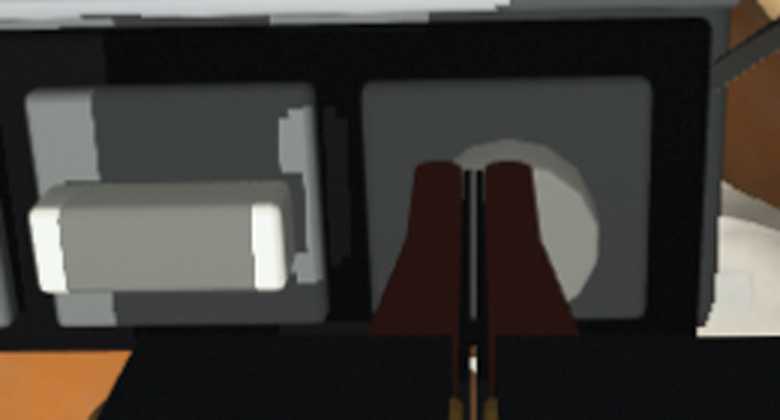

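Call:
play_rows(plan="0 0 0 0 0 0 -1;0 0 0 0 0 0 -1;0 0 0 0 0 0 -1;0 0 0 0 0 0 -1;0 0 0 0 0 0 -1")

```text
t: 3.95
tool_pos: [469.4, -35.3, 50.6]
ee_rot: [-0.0, 1.0, -0.0, -0.0]
force: [-0.1, 0.1, -0.6]
finger_gap: 0.6
grip_force: 0.0
```

Call:
play_rows(plan="0 0 -0.02 0 0 0 -1;0 0 -0.03 0 0 0 -1;0.002 0.005 -0.03 0 0 0 -1;0.002 0.009 -0.03 0 0 0 -1;0.002 0.009 -0.03 0 0 0 -1")

```text
t: 4.58
tool_pos: [471.1, -44.5, 79.8]
ee_rot: [-0.0, 1.0, -0.0, -0.001]
force: [-0.1, 0.1, -0.2]
finger_gap: 0.4
grip_force: 0.0
```

```bash
python3 - <<'E'
from h import *
m=eyes.camera_model('wrist');im=eyes.grab_frame("wrist")
cv2.imwrite("pics/w3.png",im[100:400,60:460]);go([473,-43,52])
sm=eyes.camera_model('side');p=proj(sm,[473,-43,60]);print(p)
E
```

```text
shift [ 0.002  -0.0014  0.0279] turn z 0.0 level [-0.0003  0.0012 -0.    ] | tcp [471.1 -44.4  79.9] yaw [-90.  -0.] j6 1.41 t 4.625
[248.66136693 223.49280869]
```

View pics/w3.png

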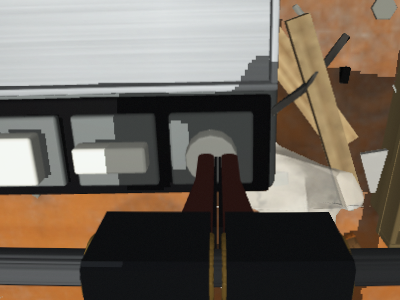

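Call:
play_rows(plan="0.002 0 0.02 0 0 0 -1;0.002 0 0.026 0 0 0 -1;0.002 0 0.029 0 0 0 -1;0.002 0 0.031 0 0 0 -1;0.002 0 0.031 0 0 0 -1")

```text
t: 5.25
tool_pos: [473.6, -44.2, 50.1]
ee_rot: [0.0, 1.0, -0.0, 0.0]
force: [-1.3, -0.1, 1.3]
finger_gap: 0.3
grip_force: 0.8
```

```bash
python3 - <<'E'
from h import *
m=eyes.camera_model('wrist');print(plane(m,271,254,56))
go([473,-43,52]);print(arm.observe()['force'],arm.observe()['effort'])
E
```

```text
[489.33856709 -41.97328172  56.        ]
shift [-0.0005 -0.0012 -0.0019] turn z 0.0 level [ 0.     -0.0004 -0.    ] | tcp [473.6 -44.2  50.1] yaw [-90.  -0.] j6 1.41 t 5.25
[-1.25491238 -0.06353749  1.34363191] [-6.35719718e-02 -2.98231602e+01 -3.94030273e+01  1.23513472e-02
 -5.37830349e-01 -5.53648613e-05]
```

```bash
python3 - <<'E'
from h import *
m=eyes.camera_model('wrist');s=arm.observe();c=np.array(m['origin'])-s['tool_pos'];print(c)
m['origin']=np.array([471.1,-44.4,79.9])+c
for z in(56,50,36):print(z,plane(m,271,254,z).round(1), plane(m,271,230,z).round(1), plane(m,170,258,z).round(1))
print(proj(m,[471.1,-44.4,79.9]), proj(m,[481,-44.4,80]))
im=cv2.imread('pics/w3.png');cv2.imwrite('pics/w3c.png',cv2.resize(im[90:230,60:280],(792,504),interpolation=cv2.INTER_CUBIC))
E
```

```text
[ 82.98918511  -0.34151131 161.35139186]
56 [474.  -41.7  56. ] [487.8 -41.7  56. ] [471.6  13.2  56. ]
50 [471.4 -41.6  50. ] [485.6 -41.6  50. ] [469.   15.1  50. ]
36 [465.4 -41.3  36. ] [480.6 -41.4  36. ] [462.7  19.5  36. ]
[275.99220042 279.4089029 ] [275.97038983 260.62436073]
```

View pics/w3c.png

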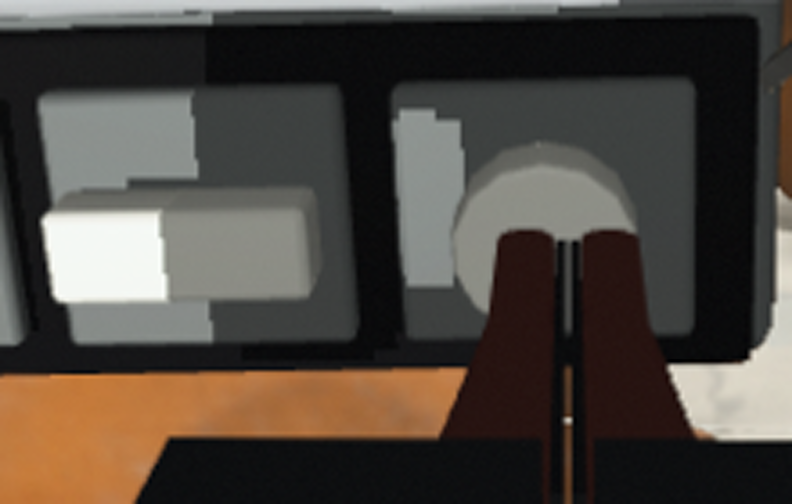

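Call:
play_rows(plan="0 0 0.001 0 0 0 -1;0 0 0.002 0 0 0 -1;0 0 0.002 0 0 0 -1;0 0 0.003 0 0 0 -1;0 0 0.003 0 0 0 -1")

```text
t: 5.88
tool_pos: [473.7, -44.2, 46.8]
ee_rot: [0.0, 1.0, -0.0, 0.0]
force: [-1.1, 0.9, 3.0]
finger_gap: 0.7
grip_force: 1.6
```

Call:
play_rows(plan="0 0 0.001 0 0 0 -1;0 0 0.002 0 0 0 -1;0 0 0.003 0 0 0 -1;0 0 0.004 0 0 0 -1;0 0 0.004 0 0 0 -1")

```text
t: 6.5
tool_pos: [473.8, -44.3, 44.1]
ee_rot: [0.0, 1.0, -0.0, 0.001]
force: [-3.5, 0.6, 12.0]
finger_gap: 0.4
grip_force: 5.7
```

Call:
play_rows(plan="0 0 -0.03 0 0 0 -1;0 0 -0.08 0 0 0 -1;0 -0.04 -0.12 0 0 0 1;0 -0.09 -0.15 0 0 0 1;0 -0.14 -0.18 0 0 0 1")

```text
t: 7.12
tool_pos: [473.2, 96.9, 222.9]
ee_rot: [0.0, 1.0, -0.001, -0.0]
force: [1.3, -0.8, 0.2]
finger_gap: 27.2
grip_force: 0.0
```

Call:
play_rows(plan="0 -0.05 -0.01 0 0 0 1;0 -0.1 -0.02 0 0 0 1;0 -0.14 -0.02 0 0 0 1;0 -0.16 -0.02 0 0 0 1;0 -0.16 -0.02 0 0 0 1")

```text
t: 7.75
tool_pos: [473.3, 256.1, 241.5]
ee_rot: [0.001, 1.0, 0.001, -0.001]
force: [0.0, 0.2, 0.3]
finger_gap: 77.0
grip_force: 0.0
```

```bash
python3 - <<'E'
from h import *
m=eyes.camera_model('wrist');im=eyes.grab_frame("wrist")
go([480,230,250])
cv2.imwrite("pics/w4.png",im);np.save('w4.npy',m,allow_pickle=True)
E
```

```text
shift [ 0.0065  0.0252 -0.0081] turn z 0.0 level [0.0012 0.0011 0.    ] | tcp [473.5 255.2 241.9] yaw [-90.   0.] j6 2.0 t 7.8
```

View pics/w4.png

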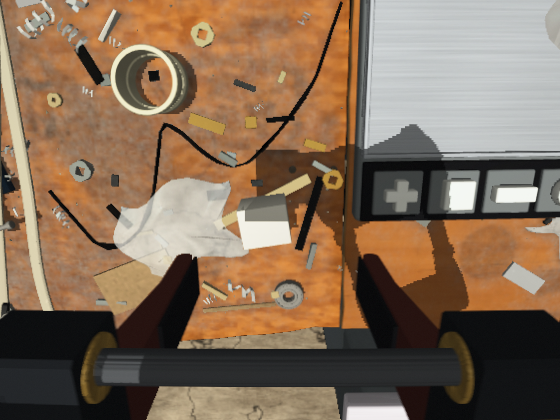

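```bash
python3 - <<'E'
from h import *
m=np.load('w4.npy',allow_pickle=True).item();im=cv2.imread('pics/w4.png')
q=[(240,197),(286,193),(291,243),(243,250)]
P=np.array([plane(m,*p,51)[:2] for p in q]);print(P.round(1),P.mean(0),[np.linalg.norm(P[i]-P[(i+1)%4]).round(1) for i in range(4)])
for p in[(111,79),(178,79),(145,46),(145,112)]:print(plane(m,*p,46).round(1))
for p,z in[((404,195),56),((463,196),56),((517,196),56),((364,158),36)]:print(plane(m,*p,z).round(1))
cv2.imwrite('pics/w4c.png',np.hstack([cv2.resize(im[170:270,215:315],(400,400),interpolation=cv2.INTER_CUBIC),cv2.resize(im[30:130,95:195],(400,400),interpolation=cv2.INTER_CUBIC)]))
E
```

```text
[[464.1 291.4]
 [468.2 246.4]
 [415.8 240.9]
 [408.1 289.9]] [439.05769171 267.14368365] [np.float64(45.1), np.float64(52.6), np.float64(49.6), np.float64(56.0)]
[574.1 406.8  46. ]
[573.7 345.3  46. ]
[601.8 372.9  46. ]
[544.7 378.3  46. ]
[467.6 132.4  56. ]
[466.7  74.2  56. ]
[466.9  20.   56. ]
[500.2 169.   36. ]
```

View pics/w4c.png

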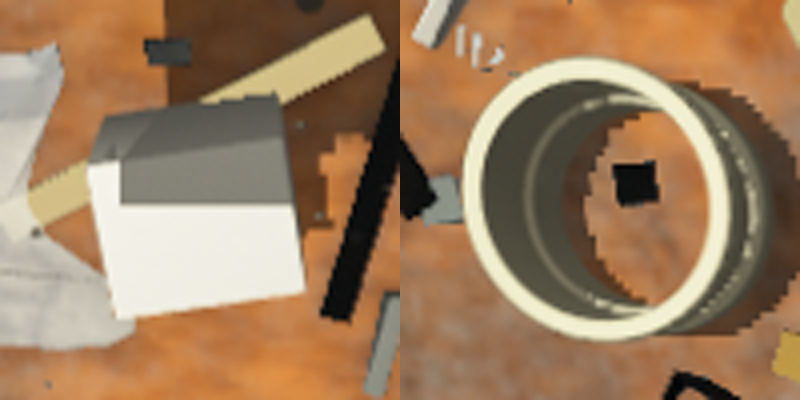

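```bash
python3 - <<'E'
from h import *
m=np.load('w4.npy',allow_pickle=True).item()
q=[(237.5,210.5),(287,204.5),(290.7,242.5),(244,249.5)]
P=np.array([plane(m,*p,50)[:2] for p in q]);print(P.round(1),P.mean(0),[np.linalg.norm(P[i]-P[(i+1)%4]).round(1) for i in range(4)])
for a,b in((0,1),(3,2),(2,1),(3,0)):
  d=P[b]-P[a];print(np.degrees(np.arctan2(d[1],d[0])))
print(plane(m,144.4,79.5,46),plane(m,364,158,40),plane(m,440,157,40))
E
```

```text
[[450.  294.3]
 [456.2 245.3]
 [416.  241.2]
 [408.3 288.9]] [432.62273432 267.43888449] [np.float64(49.4), np.float64(40.4), np.float64(48.4), np.float64(42.1)]
-82.77599946814954
-80.81015812003021
5.879709178394595
7.357711235918578
[573.42638838 376.11238163  46.        ] [500.81220156 169.96804339  40.        ] [502.15989639  94.73394838  40.        ]
```

Call:
play_rows(plan="-0.01 -0.003 0.03 0 0 -0.03 1;-0.02 -0.006 0.06 0 0 -0.06 1;-0.03 -0.009 0.1 0 0 -0.1 1;-0.041 -0.012 0.14 0 0 -0.13 1;-0.041 -0.012 0.14 0 0 -0.13 1")

```text
t: 8.43
tool_pos: [430.6, 265.4, 99.1]
ee_rot: [0.002, 0.998, 0.064, -0.003]
force: [-0.4, -1.1, 0.3]
finger_gap: 87.7
grip_force: 0.0
```

```bash
python3 - <<'E'
from h import *
m=eyes.camera_model('wrist');im=eyes.grab_frame("wrist")
go([432.6,267.4,13],-82.5)
cv2.imwrite("pics/w5.png",im)
E
```

```text
shift [ 0.0007 -0.0012  0.0891] turn z -0.003 level [0.0012 0.0019 0.    ] | tcp [432.2 266.2 102.1] yaw [-82.7   7.3] j6 1.93 t 8.475
```

View pics/w5.png

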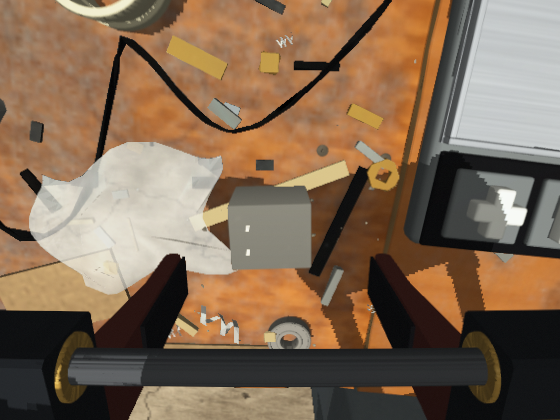

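Call:
play_rows(plan="0 -0.004 0.025 0 0 0 1;0 -0.004 0.055 0 0 0 1;0 -0.004 0.08 0 0 0 1;0 -0.004 0.088 0 0 0 1;0 -0.004 0.088 0 0 0 1")

```text
t: 9.1
tool_pos: [433.1, 271.8, 16.2]
ee_rot: [-0.0, 0.998, 0.064, 0.001]
force: [0.1, 0.7, 1.0]
finger_gap: 88.0
grip_force: 0.0
```

Call:
play_rows(plan="0 0 0 0 0 0 -1;0 0 0 0 0 0 -1;0 0 0 0 0 0 -1;0 0 0 0 0 0 -1;0 0 0 0 0 0 -1", squeeze=25)

```text
t: 9.72
tool_pos: [432.0, 271.7, 14.8]
ee_rot: [0.0, 0.998, 0.065, 0.0]
force: [-0.3, 0.4, 1.5]
finger_gap: 49.4
grip_force: 24.9
```

Call:
play_rows(plan="0 0 0 0 0 0 -1;0 0 0 0 0 0 -1;0 0 -0.02 0 0 0 -1;0 0 -0.05 0 0 0 -1;0 0 -0.08 0 0 0 -1")

```text
t: 10.35
tool_pos: [431.7, 271.6, 94.9]
ee_rot: [0.0, 0.998, 0.065, -0.0]
force: [1.5, 0.2, -0.7]
finger_gap: 49.7
grip_force: 24.9
```

```bash
python3 - <<'E'
from h import *
m=eyes.camera_model('wrist');im=eyes.grab_frame("wrist")
go([545,110,130],-90)
cv2.imwrite("pics/w6.png",im);np.save('w6.npy',m,allow_pickle=True)
E
```

```text
shift [ 0.0897  0.1757 -0.03  ] turn z 0.1298 level [-0.0023 -0.0056  0.    ] | tcp [433.5 272.7  99.9] yaw [-82.6   7.4] j6 1.94 t 10.4
```

View pics/w6.png

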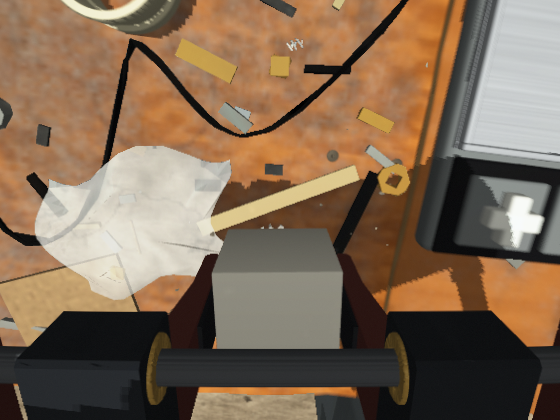

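Call:
play_rows(plan="0.02 0.03 -0.02 0 0 0.03 -1;0.05 0.07 -0.03 0 0 0.06 -1;0.08 0.11 -0.03 0 0 0.1 -1;0.105 0.15 -0.03 0 0 0.13 -1;0.129 0.186 -0.03 0 0 0.13 -1")

```text
t: 11.02
tool_pos: [584.7, 102.6, 123.4]
ee_rot: [-0.0, 1.0, -0.0, -0.0]
force: [0.2, 0.8, -0.8]
finger_gap: 49.6
grip_force: 24.9
```

Call:
play_rows(plan="0 0 0 0 0 0 -1;0 0 0.02 0 0 0 -1;0 0 0.04 0 0 0 -1;0 0 0.06 0 0 0 -1;0 0 0.06 0 0 0 -1")

```text
t: 11.65
tool_pos: [582.0, 104.4, 61.3]
ee_rot: [0.0, 1.0, 0.0, -0.003]
force: [-0.3, -0.3, 0.0]
finger_gap: 50.0
grip_force: 24.9
```

```bash
python3 - <<'E'
from h import *
m=eyes.camera_model('wrist');im=eyes.grab_frame("wrist")
go([585,105,46],-90);s=arm.observe();print(s['force'],s['finger_gap'])
cv2.imwrite("pics/w7.png",im);np.save('w7.npy',m,allow_pickle=True)
# pan lip: near edge profile
g=cv2.cvtColor(im,6)
a=cv2.imread('pics/w6.png')
print(np.abs(im[250:340,225:330].astype(int)-a[250:340,225:330]).mean(), im[270,260:290:10])
E
```

```text
shift [ 0.0021 -0.0006  0.0171] turn z 0.0005 level [0.0003 0.0025 0.    ] | tcp [583.  104.4  63.1] yaw [-90.   0.] j6 1.69 t 11.7
[ 0.80276148  0.46072042 -0.29379507] 50.265445881964844
22.293227513227514 [[80 88 90]
 [79 88 89]
 [80 89 91]]
```

Call:
play_rows(plan="0.001 0 0.008 0 0 0 -1;0.001 0 0.012 0 0 0 -1;0.001 0 0.015 0 0 0 -1;0.001 0 0.017 0 0 0 -1;0.001 0 0.017 0 0 0 -1")

```text
t: 12.32
tool_pos: [585.0, 104.0, 47.5]
ee_rot: [0.0, 1.0, -0.0, -0.0]
force: [-1.0, -0.0, -0.5]
finger_gap: 49.7
grip_force: 24.9
```

Call:
play_rows(plan="0 0 0.001 0 0 0 -1;0 0 0.002 0 0 0 -1;0 0 0.003 0 0 0 -1;0 0 0.003 0 0 0 -1;0 0 0.003 0 0 0 -1")

```text
t: 12.95
tool_pos: [585.1, 104.0, 44.8]
ee_rot: [-0.0, 1.0, -0.0, 0.0]
force: [0.3, 0.7, 0.9]
finger_gap: 49.9
grip_force: 24.9
```

Call:
play_rows(plan="0 0 0 0 0 0 0.5;0 0 0 0 0 0 0.5;0 0 0 0 0 0 0.5;0 0 0 0 0 0 0.5;0 0 -0.02 0 0 0 0.5")

```text
t: 13.58
tool_pos: [583.7, 103.9, 63.3]
ee_rot: [0.0, 1.0, -0.0, -0.002]
force: [-0.9, -0.9, 0.9]
finger_gap: 65.8
grip_force: 0.0
```

Call:
play_rows(plan="0 0 -0.05 0 0 0 0.5;0 0 -0.1 0 0 0 1;-0.02 -0.05 -0.13 0 0 0 1;-0.03 -0.1 -0.15 0 0 0 1;-0.05 -0.15 -0.15 0 0 0 1")

```text
t: 14.2
tool_pos: [535.5, 255.6, 219.1]
ee_rot: [-0.001, 1.0, -0.0, 0.003]
force: [0.4, 0.2, 0.1]
finger_gap: 87.8
grip_force: 0.0
```

Call:
play_rows(plan="0 -0.02 0 0 0 0 1;0 -0.04 0 0 0 0 1;0 -0.06 0 0 0 0 1;0 -0.07 0 0 0 0 1;0 -0.07 0 0 0 0 1")

```text
t: 14.82
tool_pos: [535.2, 324.2, 214.1]
ee_rot: [0.0, 1.0, -0.0, -0.0]
force: [-0.5, 0.1, -0.5]
finger_gap: 87.8
grip_force: 0.0
```

```bash
python3 - <<'E'
from h import *
m=eyes.camera_model('wrist');im=eyes.grab_frame("wrist")
go([573,375,150],-90)
cv2.imwrite("pics/w8.png",im);np.save('w8.npy',m,allow_pickle=True)
print('expect coupling px',proj(m,[573,376,46]),'carton',proj(m,[585,104,80]))
E
```

```text
shift [ 0.0378 -0.0514  0.0642] turn z -0.0005 level [0.0007 0.0005 0.    ] | tcp [535.2 323.7 214.3] yaw [-90.  -0.] j6 2.06 t 14.875
expect coupling px [217.50883146 152.28925112] carton [549.7165984  144.32469324]
```

View pics/w8.png

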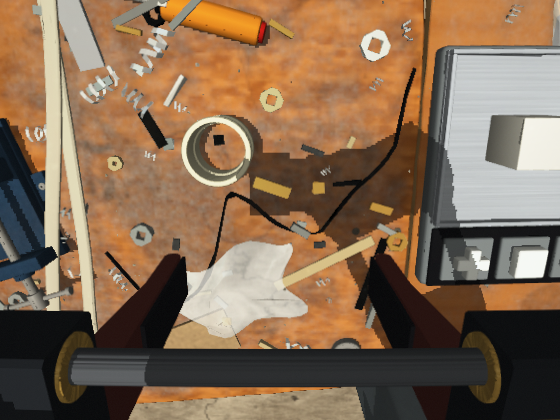

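Call:
play_rows(plan="0.01 -0.01 0.03 0 0 0 1;0.02 -0.02 0.06 0 0 0 1;0.03 -0.04 0.09 0 0 0 1;0.038 -0.052 0.12 0 0 0 1;0.038 -0.052 0.12 0 0 0 1")

```text
t: 15.5
tool_pos: [571.9, 374.8, 90.7]
ee_rot: [0.002, 1.0, -0.0, -0.003]
force: [-0.6, -0.4, 0.1]
finger_gap: 87.7
grip_force: 0.0
```

Call:
play_rows(plan="0 0 0.02 0 0 0 1;0 0 0.045 0 0 0 1;0 0 0.07 0 0 0 1;0 0 0.082 0 0 0 1;0 0 0.082 0 0 0 1")

```text
t: 16.12
tool_pos: [572.7, 375.5, 12.2]
ee_rot: [0.0, 1.0, -0.0, -0.0]
force: [-1.0, -0.0, -0.1]
finger_gap: 87.6
grip_force: 0.0
```

Call:
play_rows(plan="0 0 0 0 0 0 -1;0 0 0 0 0 0 -1;0 0 0 0 0 0 -1;0 0 0 0 0 0 -1;0 0 0 0 0 0 -1", squeeze=22)

```text
t: 16.75
tool_pos: [573.5, 376.4, 13.6]
ee_rot: [-0.0, 1.0, -0.0, 0.001]
force: [-0.1, -0.0, 3.4]
finger_gap: 61.3
grip_force: 22.0
```

Call:
play_rows(plan="0 0 0 0 0 0 -1;0 0 0 0 0 0 -1;0 0 -0.02 0 0 0 -1;0 0 -0.06 0 0 0 -1;0 0 -0.11 0 0 0 -1")

```text
t: 17.38
tool_pos: [572.1, 375.3, 122.6]
ee_rot: [0.001, 1.0, -0.0, -0.002]
force: [0.4, 0.4, -0.0]
finger_gap: 61.5
grip_force: 22.0
```

```bash
python3 - <<'E'
from h import *
s=arm.observe();print(s['grip_force'],s['finger_gap']);go([585,0,140],-90,s)
E
```

```text
21.999960950488457 61.46347567958309
shift [ 0.0129  0.3754 -0.0167] turn z -0.0003 level [0.002  0.0031 0.    ] | tcp [572.1 375.3 122.6] yaw [-90.  -0.] j6 2.1 t 17.375
```

Call:
play_rows(plan="0 0.02 -0.015 0 0 0 -1;0.005 0.06 -0.02 0 0 0 -1;0.01 0.11 -0.02 0 0 0 -1;0.012 0.16 -0.02 0 0 0 -1;0.012 0.2 -0.02 0 0 0 -1")

```text
t: 18.0
tool_pos: [584.1, 172.6, 141.0]
ee_rot: [0.001, 1.0, -0.001, -0.001]
force: [0.4, 0.2, 0.0]
finger_gap: 61.7
grip_force: 22.0
```

Call:
play_rows(plan="0 0.05 0 0 0 0 -1;0 0.1 0 0 0 0 -1;0 0.14 0 0 0 0 -1;0 0.175 0 0 0 0 -1;0 0.175 0 0 0 0 -1")

```text
t: 18.62
tool_pos: [583.8, -2.2, 141.2]
ee_rot: [0.0, 1.0, -0.002, -0.001]
force: [-0.3, 1.4, -0.9]
finger_gap: 61.5
grip_force: 22.0
```

Call:
play_rows(plan="0 0 0.02 0 0 0 -1;0 0 0.05 0 0 0 -1;0 0 0.07 0 0 0 -1;0 0 0.08 0 0 0 -1;0 0 0.08 0 0 0 -1")

```text
t: 19.25
tool_pos: [584.5, 1.4, 61.7]
ee_rot: [-0.0, 1.0, 0.0, -0.001]
force: [0.6, 0.6, -0.5]
finger_gap: 61.5
grip_force: 22.0
```

```bash
python3 - <<'E'
from h import *
s=arm.observe();print(s['force'],s['finger_gap']);go([585,0,44],-90,s)
m=eyes.camera_model('wrist');cv2.imwrite("pics/w9.png",eyes.grab_frame("wrist"));np.save('w9.npy',m,allow_pickle=True)
E
```

```text
[ 0.58380519  0.55018632 -0.45164847] 61.48047018595685
shift [0.0005 0.0014 0.0177] turn z 0.0004 level [-0.0001  0.0015 -0.    ] | tcp [584.5   1.4  61.7] yaw [-90.   0.] j6 1.51 t 19.25
```

Call:
play_rows(plan="0 0 0.008 0 0 0 -1;0 0 0.012 0 0 0 -1;0 0 0.015 0 0 0 -1;0 0 0.016 0 0 0 -1;0 0 0.017 0 0 0 -1")

```text
t: 19.92
tool_pos: [585.0, 1.0, 45.7]
ee_rot: [0.0, 1.0, -0.0, 0.0]
force: [0.4, 0.9, -0.1]
finger_gap: 61.7
grip_force: 22.0
```

Call:
play_rows(plan="0 0 0 0 0 0 -1;0 0 0.001 0 0 0 -1;0 0 0.002 0 0 0 -1;0 0 0.002 0 0 0 -1;0 0 0.002 0 0 0 -1")

```text
t: 20.55
tool_pos: [585.0, 1.0, 43.7]
ee_rot: [0.0, 1.0, -0.0, 0.0]
force: [-0.1, -0.0, 0.5]
finger_gap: 61.7
grip_force: 22.0
```

Call:
play_rows(plan="0 0 0 0 0 0 0.9;0 0 0 0 0 0 0.9;0 0 0 0 0 0 0.9;0 0 -0.01 0 0 0 0.9;0 0 -0.04 0 0 0 0.9")

```text
t: 21.18
tool_pos: [583.8, 1.1, 82.6]
ee_rot: [-0.0, 1.0, -0.0, -0.002]
force: [-0.2, 0.6, 0.4]
finger_gap: 83.1
grip_force: 0.0
```

Call:
play_rows(plan="0 0 -0.05 0 0 0 0.9;-0.02 0 -0.1 0 0 0 0.9;-0.06 -0.005 -0.1 0 0 0 0;-0.1 -0.012 -0.1 0 0 0 -1;-0.114 -0.014 -0.09 0 0 0 -1")

```text
t: 21.8
tool_pos: [470.1, 15.3, 175.9]
ee_rot: [0.0, 1.0, 0.0, 0.002]
force: [-0.3, 0.5, 0.7]
finger_gap: 57.1
grip_force: 0.0
```

Call:
play_rows(plan="0 0 0.02 0 0 0 -1;0 0 0.04 0 0 0 -1;0 0 0.06 0 0 0 -1;0 0 0.075 0 0 0 -1;0 0 0.075 0 0 0 -1")

```text
t: 22.42
tool_pos: [470.2, 15.0, 96.6]
ee_rot: [-0.0, 1.0, -0.0, -0.002]
force: [0.7, 0.3, -0.2]
finger_gap: 6.7
grip_force: 0.0
```

```bash
python3 - <<'E'
from h import *
go([471,14.5,62],-90)
m=eyes.camera_model('wrist');im=eyes.grab_frame("wrist")
cv2.imwrite("pics/w10.png",im);np.save('w10.npy',m,allow_pickle=True)
print('px bar',proj(m,[471,14.5,56]),'round',proj(m,[471,-43,56]),'carton',proj(m,[585,104,80]),'coup',proj(m,[585,1,76]))
g=cv2.cvtColor(im,6)
# key faces: holders are dark; keys brighter
E
```

```text
shift [0.0009 0.0005 0.0346] turn z -0.0003 level [-0.0001  0.0035 -0.    ] | tcp [470.2  15.   96.6] yaw [-90.  -0.] j6 1.53 t 22.425
px bar [277.00175979 245.69137272] round [375.14725886 245.54017392] carton [73.61410635 25.42702954] coup [307.23768294  25.01934702]
```

View pics/w10.png

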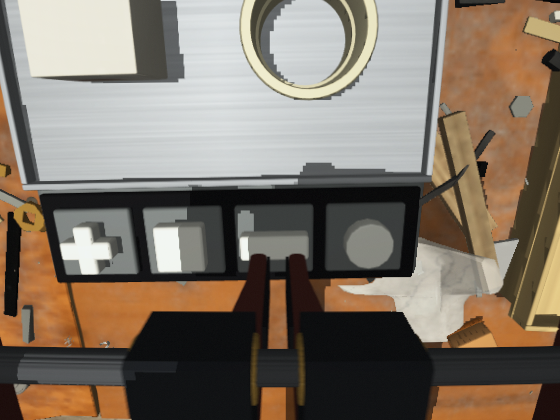

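Call:
play_rows(plan="0 0 0.02 0 0 0 -1;0 0 0.036 0 0 0 -1;0 0 0.042 0 0 0 -1;0 0 0.046 0 0 0 -1;0 0 0.05 0 0 0 -1")

```text
t: 23.1
tool_pos: [471.2, 15.0, 48.9]
ee_rot: [0.0, 1.0, -0.0, 0.0]
force: [-1.2, 0.2, 1.8]
finger_gap: 0.4
grip_force: 1.1
```

Call:
play_rows(plan="0 0 0.001 0 0 0 -1;0 0 0.002 0 0 0 -1;0 0 0.003 0 0 0 -1;0 0 0.004 0 0 0 -1;0 0 0.004 0 0 0 -1")

```text
t: 23.72
tool_pos: [471.1, 15.0, 44.8]
ee_rot: [0.0, 1.0, -0.0, 0.0]
force: [-2.1, 0.2, 4.1]
finger_gap: 0.6
grip_force: 2.1
```

Call:
play_rows(plan="0 0 0.001 0 0 0 -1;0 0 0.002 0 0 0 -1;0 0 0.003 0 0 0 -1;0 0 0.003 0 0 0 -1;0 0 0.003 0 0 0 -1")

```text
t: 24.35
tool_pos: [471.3, 15.0, 44.0]
ee_rot: [0.0, 1.0, -0.0, 0.001]
force: [-6.7, -0.4, 17.4]
finger_gap: 0.4
grip_force: 8.0
```

Call:
play_rows(plan="0 0 -0.01 0 0 0 -1;0 0 -0.03 0 0 0 -1;0 0 -0.045 0 0 0 -1;0 -0.03 -0.045 0 0 0 -1;-0.001 -0.0575 -0.045 0 0 0 -1")

```text
t: 24.98
tool_pos: [470.1, 73.1, 86.7]
ee_rot: [-0.0, 1.0, -0.001, 0.0]
force: [-0.4, -0.7, -0.3]
finger_gap: 0.7
grip_force: 0.0
```

Call:
play_rows(plan="0 0 0 0 0 0 -1;0 0 0.02 0 0 0 -1;0 0 0.032 0 0 0 -1;0 0 0.036 0 0 0 -1;0 0 0.038 0 0 0 -1")

```text
t: 25.6
tool_pos: [469.7, 72.0, 48.3]
ee_rot: [0.0, 1.0, -0.0, -0.0]
force: [-0.9, -0.6, 1.5]
finger_gap: 0.4
grip_force: 1.2
```

Call:
play_rows(plan="0 0 0.002 0 0 0 -1;0 0 0.003 0 0 0 -1;0 0 0.004 0 0 0 -1;0 0 0.005 0 0 0 -1;0 0 0.006 0 0 0 -1")

```text
t: 26.22
tool_pos: [470.3, 72.3, 44.1]
ee_rot: [0.0, 1.0, -0.0, 0.001]
force: [-6.5, -2.6, 13.9]
finger_gap: 0.5
grip_force: 7.1
```

Call:
play_rows(plan="0 0 -0.03 0 0 0 -1;0 0 -0.08 0 0 0 -1;0 0.02 -0.13 0 0 0 -1;0 0.06 -0.17 0 0 0 -1;0 0.11 -0.2 0 0 0 -1")

```text
t: 26.85
tool_pos: [470.6, -37.7, 244.4]
ee_rot: [-0.0, 1.0, 0.001, 0.002]
force: [1.1, 0.4, 0.4]
finger_gap: 0.6
grip_force: 0.0
```

Call:
play_rows(plan="0 0.05 -0.01 0 0 0 -1;0 0.1 -0.02 0 0 0 -1;0 0.16 -0.03 0 0 0 -1;0 0.21 -0.04 0 0 0 -1;0 0.25 -0.04 0 0 0 -1")

```text
t: 27.48
tool_pos: [470.3, -289.6, 282.9]
ee_rot: [0.0, 1.0, -0.0, 0.001]
force: [0.9, 0.1, 0.1]
finger_gap: 0.6
grip_force: 0.0
```

Call:
play_rows(plan="0 0.03 0 0 0 0 -1;0 0.06 0 0 0 0 -1;0 0.09 0 0 0 0 -1;0 0.09 0 0 0 0 -1;0 0.09 0 0 0 0 -1")

```text
t: 28.1
tool_pos: [470.3, -376.9, 282.2]
ee_rot: [-0.0, 1.0, 0.0, 0.0]
force: [0.4, 0.5, 0.7]
finger_gap: 0.7
grip_force: 0.0
```

```bash
python3 - <<'E'
from h import *
m=eyes.camera_model('wrist');im=eyes.grab_frame("wrist")
go([510,-448,130],-90)
cv2.imwrite("pics/w11.png",im);np.save('w11.npy',m,allow_pickle=True)
print('plunger px',proj(m,[510,-448,100]),'tray c',proj(m,[535,-250,32]))
hsv=cv2.cvtColor(im,cv2.COLOR_BGR2HSV)
mk=(hsv[...,2]<60).astype(np.uint8)*255;mk[300:]=0
mk=cv2.morphologyEx(mk,cv2.MORPH_OPEN,np.ones((7,7)))
for c in cv2.findContours(mk,0,1)[0]:
  if cv2.contourArea(c)>300:
    (x,y),r=cv2.minEnclosingCircle(c);print('dark',round(x),round(y),round(r),cv2.contourArea(c),plane(m,x,y,100).round(0))
tm=cv2.inRange(hsv,(15,50,120),(32,160,255));tm=cv2.morphologyEx(tm,cv2.MORPH_OPEN,np.ones((5,5)))
for c in cv2.findContours(tm,0,1)[0]:
  if cv2.contourArea(c)>1500:
    q=cv2.boxPoints(cv2.minAreaRect(c));print('ply',cv2.contourArea(c),q.round(0).tolist(),[plane(m,*p,48)[:2].round(0).tolist() for p in q])
E
```

```text
shift [0.0396 0.0715 0.1525] turn z 0.0007 level [-0.0005 -0.0004  0.    ] | tcp [ 470.3 -376.6  282.6] yaw [-90.   0.] j6 0.84 t 28.15
plunger px [353.76291167 148.22730325] tray c [158.95091358 117.05594044]
dark 344 278 31 646.0 [ 379. -445.  100.]
dark 277 282 33 2004.5 [ 373. -377.  100.]
dark 194 262 41 729.5 [ 396. -293.  100.]
dark 12 176 29 715.0 [ 484. -123.  100.]
dark 341 150 26 1780.5 [ 508. -436.  100.]
dark 413 24 27 534.5 [ 616. -493.  100.]
dark 10 59 48 1018.5 [ 589. -143.  100.]
ply 4040.5 [[409.0, 419.0], [409.0, 384.0], [540.0, 384.0], [540.0, 419.0]] [[137.0, -558.0], [196.0, -551.0], [192.0, -730.0], [131.0, -745.0]]
ply 14605.5 [[393.0, 164.0], [559.0, 164.0], [559.0, 347.0], [393.0, 347.0]] [[487.0, -502.0], [488.0, -686.0], [250.0, -742.0], [254.0, -524.0]]
ply 32096.0 [[75.0, 0.0], [225.0, 0.0], [225.0, 234.0], [75.0, 234.0]] [[647.0, -182.0], [645.0, -328.0], [407.0, -318.0], [406.0, -146.0]]
```

```bash
python3 - <<'E'
from h import *
m=np.load('w11.npy',allow_pickle=True).item();im=cv2.imread('pics/w11.png');g=cv2.cvtColor(im,6)
r=g[100:210,290:400]
c=cv2.HoughCircles(r,cv2.HOUGH_GRADIENT,1,20,param1=80,param2=12,minRadius=19,maxRadius=30)
print(None if c is None else (c[0]+[290,100,0])[:4])
for t in(40,60,80):
  mk=(r<t).astype(np.uint8)
  k=max(cv2.findContours(mk,0,1)[0],key=cv2.contourArea);x,y,w,h=cv2.boundingRect(k);print(t,x+290,y+100,w,h,cv2.contourArea(k))
for row in r[::7,::7]:print(' '.join('%3d'%v for v in row))
hsv=cv2.cvtColor(im,cv2.COLOR_BGR2HSV)
print('row v=120 u60..240',g[120,60:240:4]);print('col u=150 v180..250',g[180:250:3,150])
E
```

```text
[[341.5        151.5         24.60000038]
 [325.5        136.5         26.10000038]]
40 317 121 49 54 1744.0
60 294 119 102 63 2872.5
80 290 104 110 106 8868.0
135 128 126 126 135 130 135 135 136 135 135 133 136 137 129 138
138 143 139 138 141 134  32  61  70  60 141 139 141 143 138 136
138 120  62  72  57  64 114 128 138  79 140 136 137 134 132 140
137  62  74 149 155 153 151 149 148 109  65  64 135 132 134 144
131 126  77 145 152 152  63  12   7  61  64  65  64 131 128 139
136 135  78 134 154  12  36  18  15  13  45  66  64  58 132 135
131 139  75 117 142  31  15  17  15  14   9  69  66  57 113 140
141 141  69  75  12  11  14  15  11  11  10  56  59  58  56  61
 63  57  27  37  14  10  11  11  11  10  10  55  59  60  59  63
135 115  39  33  68   9  11  10  11  10  10  57  54  58  59  61
144 113  59  34  60  37   7   9   9  24  65  62  59  59  62  65
122 118  64  28  76 130 128 127 130 102  64  63  58  56  63  64
119  63  65  63  63  64  64  65  63  62  62  63  64  58  64  64
 35  63  63  62  62  63  64  63  63  60  60  63  61  56  59  66
 20  59 117  60  61  61  60  63  61  62  62  61  60  61  55  64
 51 129 132 135 136 128 123 129  99  87  59  65  60  61  62  64
row v=120 u60..240 [125 122 128 209  54  60 103 215 215 202 200 215 211 206 204 201 216 212
 206 206 204 212 215 213 208 205 205 204 201 202 200 198 198 193 202 206
 210 216 219 212 214  60  56  60 132]
col u=150 v180..250 [201 201 203 203 203 203 204 205 205 205 206 207 207 207 207 208 209 159
  74 212 136 139 138 136]
```

Call:
play_rows(plan="0.01 0.015 0.035 0 0 0 -1;0.02 0.03 0.07 0 0 0 -1;0.03 0.045 0.11 0 0 0 -1;0.038 0.06 0.15 0 0 0 -1;0.038 0.06 0.165 0 0 0 -1")

```text
t: 28.78
tool_pos: [507.5, -436.0, 114.1]
ee_rot: [-0.002, 1.0, 0.0, -0.002]
force: [-0.2, 0.8, 0.4]
finger_gap: 0.5
grip_force: 0.0
```

Call:
play_rows(plan="0 0 0.01 0 0 0 -1;0 0 0.018 0 0 0 -1;0 0 0.022 0 0 0 -1;0 0 0.026 0 0 0 -1;0 0 0.028 0 0 0 -1")

```text
t: 29.4
tool_pos: [508.4, -437.4, 91.1]
ee_rot: [0.0, 1.0, 0.0, 0.001]
force: [1.1, 2.8, 6.2]
finger_gap: 0.6
grip_force: 3.1
```

Call:
play_rows(plan="0 0 0.002 0 0 0 -1;0 0 0.004 0 0 0 -1;0 0 0.006 0 0 0 -1;0 0 0.008 0 0 0 -1;0 0 0.008 0 0 0 -1")

```text
t: 30.02
tool_pos: [508.6, -437.5, 86.2]
ee_rot: [0.001, 1.0, 0.0, 0.002]
force: [-4.7, 5.5, 16.3]
finger_gap: 0.8
grip_force: 7.9
```

Call:
play_rows(plan="0 0 -0.02 0 0 0 -1;0 0 -0.06 0 0 0 -1;0 0 -0.11 0 0 0 -1;0 -0.04 -0.14 0 0 0 0;0 -0.09 -0.16 0 0 0 1")

```text
t: 30.65
tool_pos: [507.8, -347.7, 243.4]
ee_rot: [0.001, 1.0, -0.001, 0.001]
force: [0.7, 0.7, 1.2]
finger_gap: 17.3
grip_force: 0.0
```

Call:
play_rows(plan="0 -0.05 0 0 0 0 1;0 -0.1 0 0 0 0 1;0 -0.16 0 0 0 0 1;0 -0.21 0 0 0 0 1;0 -0.26 0 0 0 0 1")

```text
t: 31.28
tool_pos: [507.7, -86.1, 241.7]
ee_rot: [0.0, 1.0, -0.0, 0.0]
force: [-0.7, 0.6, -0.3]
finger_gap: 67.1
grip_force: 0.0
```

Call:
play_rows(plan="0 -0.05 0 0 0 0 1;0 -0.1 0 0 0 0 1;0 -0.14 0 0 0 0 1;0 -0.14 0 0 0 0 1;0 -0.14 0 0 0 0 1")

```text
t: 31.9
tool_pos: [508.0, 52.0, 241.6]
ee_rot: [0.0, 1.0, -0.0, 0.0]
force: [-0.4, 0.4, 0.8]
finger_gap: 87.4
grip_force: 0.0
```

```bash
python3 - <<'E'
from h import *
m=eyes.camera_model('wrist');im=eyes.grab_frame("wrist")
go([585,1,150],-90)
cv2.imwrite("pics/w12.png",im);np.save('w12.npy',m,allow_pickle=True)
print('coup',proj(m,[585,1,76]),'carton',proj(m,[585,104,80]),'pan corners',[proj(m,[x,y,30]).round().tolist() for x in(507,659) for y in(-75,167)])
hsv=cv2.cvtColor(im,cv2.COLOR_BGR2HSV)
b=im.astype(int);mk=((b[...,2]-b[...,0]>12)&(b[...,2]>110)).astype(np.uint8)*255
x0,y0=proj(m,[662,165,30]).astype(int);x1,y1=proj(m,[509,-73,30]).astype(int)
roi=np.zeros_like(mk);roi[max(y0,0):y1,max(x0,0):x1]=255;mk&=roi
mk=cv2.morphologyEx(mk,cv2.MORPH_OPEN,np.ones((2,2)))
for c in cv2.findContours(mk,0,1)[0]:
  if cv2.contourArea(c)>200:
    x,y,w,h=cv2.boundingRect(c);print('warm',x,y,w,h,cv2.contourArea(c),plane(m,x+w/2,y+h/2,76).round(0),plane(m,x+w/2,y+h/2,80).round(0))
c=cv2.HoughCircles(cv2.cvtColor(im,6)[0:240],cv2.HOUGH_GRADIENT,1,30,param1=100,param2=25,minRadius=28,maxRadius=55)
print(None if c is None else c[0][:4])
E
```

```text
shift [0.077  0.0504 0.0916] turn z -0.0012 level [ 0.0006 -0.0001 -0.    ] | tcp [508.1  51.6 241.6] yaw [-90.1  -0.1] j6 1.61 t 31.95
coup [336.09717667 106.5812656 ] carton [213.97533988 106.70264405] pan corners [[399.0, 184.0], [164.0, 185.0], [414.0, 23.0], [151.0, 23.0]]
warm 186 81 61 53 2916.5 [584. 103.  76.] [584. 102.  80.]
warm 300 35 75 111 4531.0 [598.   0.  76.] [598.   1.  80.]
warm 328 28 24 24 226.0 [637.   0.  76.] [637.   1.  80.]
[[336.5 105.5  36. ]]
```

Call:
play_rows(plan="0.02 0.012 0.02 0 0 0 1;0.04 0.025 0.05 0 0 0 1;0.06 0.04 0.08 0 0 0 1;0.077 0.0505 0.115 0 0 0 1;0.077 0.0505 0.115 0 0 0 1")

```text
t: 32.58
tool_pos: [583.5, -0.1, 122.5]
ee_rot: [-0.0, 1.0, -0.002, -0.004]
force: [0.4, -0.6, 0.2]
finger_gap: 87.9
grip_force: 0.0
```

Call:
play_rows(plan="0 0 0.02 0 0 0 1;0 0 0.045 0 0 0 1;0 0 0.07 0 0 0 1;0 0 0.08 0 0 0 1;0 0 0.08 0 0 0 1")

```text
t: 33.2
tool_pos: [584.7, 2.2, 46.8]
ee_rot: [-0.0, 1.0, -0.0, -0.0]
force: [0.1, 0.7, 0.1]
finger_gap: 88.1
grip_force: 0.0
```

Call:
play_rows(plan="0 0 0 0 0 0 -1;0 0 0 0 0 0 -1;0 0 0 0 0 0 -1;0 0 0 0 0 0 -1;0 0 0 0 0 0 -1", squeeze=25)

```text
t: 33.83
tool_pos: [585.4, 1.9, 47.4]
ee_rot: [0.0, 1.0, -0.0, 0.001]
force: [-0.4, -0.3, 4.6]
finger_gap: 61.6
grip_force: 25.0
```

Call:
play_rows(plan="0 0 0 0 0 0 -1;0 0 0 0 0 0 -1;0 0 -0.02 0 0 0 -1;0 0 -0.06 0 0 0 -1;0 0 -0.09 0 0 0 -1")

```text
t: 34.45
tool_pos: [585.0, 2.1, 138.8]
ee_rot: [-0.0, 1.0, -0.0, 0.0]
force: [0.2, -0.4, -0.9]
finger_gap: 61.7
grip_force: 25.0
```

```bash
python3 - <<'E'
from h import *
s=arm.observe();print(s['grip_force'],s['finger_gap']);go([480,-242,140],-90,s)
m=np.load('w11.npy',allow_pickle=True).item()
for u,v in((72,120),(82,120),(222,120),(230,120),(150,230),(150,234)):print(u,v,plane(m,u,v,48).round(0))
E
```

```text
25.00004596542567 61.72738851305731
shift [-0.105   0.2441 -0.0013] turn z -0.0001 level [-0.0002 -0.0008  0.    ] | tcp [585.    2.1 138.8] yaw [-90.  -0.] j6 1.52 t 34.45
72 120 [ 533. -163.   48.]
82 120 [ 533. -173.   48.]
222 120 [ 532. -320.   48.]
230 120 [ 532. -329.   48.]
150 230 [ 411. -233.   48.]
150 234 [ 407. -233.   48.]
```

Call:
play_rows(plan="-0.01 0.04 0 0 0 0 -1;-0.03 0.09 0 0 0 0 -1;-0.06 0.14 0 0 0 0 -1;-0.085 0.19 0 0 0 0 -1;-0.105 0.244 0 0 0 0 -1")

```text
t: 35.08
tool_pos: [478.8, -243.1, 137.5]
ee_rot: [-0.0, 1.0, 0.0, 0.0]
force: [0.8, -0.7, -1.4]
finger_gap: 61.3
grip_force: 25.0
```

Call:
play_rows(plan="0 0 0.0 0 0 0 -1;0 0 0.03 0 0 0 -1;0 0 0.06 0 0 0 -1;0 0 0.075 0 0 0 -1;0 0 0.075 0 0 0 -1")

```text
t: 35.7
tool_pos: [479.6, -241.0, 60.8]
ee_rot: [-0.001, 1.0, 0.0, -0.001]
force: [-0.2, 0.1, -0.8]
finger_gap: 61.3
grip_force: 25.0
```

Call:
play_rows(plan="0 0 0.005 0 0 0 -1;0 0 0.009 0 0 0 -1;0 0 0.012 0 0 0 -1;0 0 0.014 0 0 0 -1;0 0 0.014 0 0 0 -1")

```text
t: 36.33
tool_pos: [480.2, -242.1, 49.4]
ee_rot: [0.0, 1.0, -0.0, 0.001]
force: [-2.7, 2.0, 7.5]
finger_gap: 61.7
grip_force: 25.0
```

Call:
play_rows(plan="0 0 0 0 0 0 0.8;0 0 0 0 0 0 0.8;0 0 0 0 0 0 0.8;0 0 -0.01 0 0 0 0.8;0 0 -0.04 0 0 0 0.8")

```text
t: 36.95
tool_pos: [478.9, -241.4, 86.6]
ee_rot: [-0.001, 1.0, -0.0, -0.002]
force: [1.2, -0.8, 0.4]
finger_gap: 79.0
grip_force: 0.0
```

Call:
play_rows(plan="0 0 -0.05 0 0 0 1;0 0 -0.1 0 0 0 1;0.01 -0.05 -0.14 0 0 0 1;0.02 -0.1 -0.15 0 0 0 1;0.025 -0.15 -0.15 0 0 0 1")

```text
t: 37.58
tool_pos: [505.7, -90.7, 240.2]
ee_rot: [0.0, 1.0, -0.0, 0.002]
force: [0.4, -0.6, 0.4]
finger_gap: 87.7
grip_force: 0.0
```

Call:
play_rows(plan="0 -0.05 0 0 0 0 1;0 -0.1 0 0 0 0 1;0 -0.15 0 0 0 0 1;0 -0.18 0 0 0 0 1;0 -0.18 0 0 0 0 1")

```text
t: 38.2
tool_pos: [504.8, 89.8, 238.2]
ee_rot: [-0.0, 1.0, 0.002, 0.0]
force: [0.1, -0.4, -0.4]
finger_gap: 87.9
grip_force: 0.0
```

```bash
python3 - <<'E'
from h import *
m=eyes.camera_model('wrist');im=eyes.grab_frame("wrist")
go([585,103,130],-90)
cv2.imwrite("pics/w13.png",im);np.save('w13.npy',m,allow_pickle=True)
print('carton',proj(m,[585,103,80]))
b=im.astype(int);mk=((b[...,2]-b[...,0]>12)&(b[...,2]>110)).astype(np.uint8)*255
x0,y0=proj(m,[662,165,30]).astype(int);x1,y1=proj(m,[509,-73,30]).astype(int)
roi=np.zeros_like(mk);roi[max(y0,0):y1,max(x0,0):x1]=255;mk&=roi
for c in cv2.findContours(mk,0,1)[0]:
  if cv2.contourArea(c)>200:
    x,y,w,h=cv2.boundingRect(c);print('warm',x,y,w,h,cv2.contourArea(c),plane(m,x+w/2,y+h/2,80).round(0))
sd=eyes.camera_model('side');print('side coup px',proj(sd,[480,-242,55]))
E
```

```text
shift [ 0.0801 -0.0144  0.1082] turn z 0.0016 level [ 0.0003 -0.0005 -0.    ] | tcp [504.9  88.5 238.1] yaw [-89.9   0.1] j6 1.68 t 38.25
carton [260.61446406 102.64869482]
warm 230 76 62 53 2986.0 [585. 103.  80.]
warm 388 40 24 47 359.5 [616. -10.  80.]
side coup px [244.20594558 263.29304184]
```

Call:
play_rows(plan="0.02 -0.004 0.02 0 0 0 1;0.04 -0.008 0.05 0 0 0 1;0.06 -0.012 0.08 0 0 0 1;0.08 -0.0145 0.11 0 0 0 1;0.08 -0.0145 0.11 0 0 0 1")

```text
t: 38.88
tool_pos: [584.1, 100.8, 124.2]
ee_rot: [0.001, 1.0, -0.001, -0.003]
force: [0.1, -0.1, 0.1]
finger_gap: 87.8
grip_force: 0.0
```

Call:
play_rows(plan="0 0 0.02 0 0 0 1;0 0 0.045 0 0 0 1;0 0 0.07 0 0 0 1;0 0 0.081 0 0 0 1;0 0 0.081 0 0 0 1")

```text
t: 39.5
tool_pos: [584.6, 102.3, 46.5]
ee_rot: [0.0, 1.0, -0.0, -0.0]
force: [-0.2, 0.2, -0.5]
finger_gap: 87.7
grip_force: 0.0
```

Call:
play_rows(plan="0 0 0 0 0 0 -1;0 0 0 0 0 0 -1;0 0 0 0 0 0 -1;0 0 0 0 0 0 -1;0 0 0 0 0 0 -1")

```text
t: 40.12
tool_pos: [585.1, 102.6, 46.8]
ee_rot: [-0.0, 1.0, -0.0, 0.0]
force: [-0.0, -0.3, 1.6]
finger_gap: 49.8
grip_force: 25.0
```

Call:
play_rows(plan="0 0 0 0 0 0 -1;0 0 0 0 0 0 -1;0 0 -0.02 0 0 0 -1;0 0 -0.06 0 0 0 -1;0 0 -0.11 0 0 0 -1")

```text
t: 40.75
tool_pos: [584.3, 102.4, 157.7]
ee_rot: [0.0, 1.0, -0.0, -0.001]
force: [0.5, 0.3, -0.8]
finger_gap: 50.0
grip_force: 25.0
```

```bash
python3 - <<'E'
from h import *
s=arm.observe();print(s['grip_force'],s['finger_gap']);go([595,-242,150],-90,s)
E
```

```text
24.99899446964264 50.02484938237673
shift [0.0108 0.3444 0.0078] turn z -0.0003 level [0.0003 0.0019 0.    ] | tcp [584.3 102.4 157.7] yaw [-90.  -0.] j6 1.69 t 40.75
```

Call:
play_rows(plan="0.002 0.03 0 0 0 0 -1;0.005 0.07 0 0 0 0 -1;0.01 0.11 0 0 0 0 -1;0.014 0.15 0 0 0 0 -1;0.014 0.19 0 0 0 0 -1")

```text
t: 41.38
tool_pos: [599.1, -88.8, 157.9]
ee_rot: [0.0, 1.0, -0.0, 0.0]
force: [-0.6, 0.4, -0.0]
finger_gap: 49.9
grip_force: 25.0
```

Call:
play_rows(plan="0 0.04 0 0 0 0 -1;0 0.08 0 0 0 0 -1;0 0.12 0 0 0 0 -1;0 0.154 0 0 0 0 -1;0 0.154 0 0 0 0 -1")

```text
t: 42.0
tool_pos: [598.4, -243.9, 157.3]
ee_rot: [0.0, 1.0, -0.002, 0.0]
force: [0.2, -0.0, -0.3]
finger_gap: 49.9
grip_force: 25.0
```

Call:
play_rows(plan="0 0 0.03 0 0 0 -1;0 0 0.06 0 0 0 -1;0 0 0.085 0 0 0 -1;0 0 0.095 0 0 0 -1;0 0 0.095 0 0 0 -1")

```text
t: 42.62
tool_pos: [598.9, -240.8, 61.7]
ee_rot: [-0.0, 1.0, 0.0, -0.0]
force: [-0.4, -0.3, -0.5]
finger_gap: 49.9
grip_force: 25.0
```

Call:
play_rows(plan="0 0 0.005 0 0 0 -1;0 0 0.009 0 0 0 -1;0 0 0.012 0 0 0 -1;0 0 0.013 0 0 0 -1;0 0 0.013 0 0 0 -1")

```text
t: 43.25
tool_pos: [599.0, -241.6, 48.9]
ee_rot: [0.0, 1.0, -0.0, 0.0]
force: [0.2, -0.9, 1.8]
finger_gap: 49.9
grip_force: 25.0
```

Call:
play_rows(plan="0 0 0 0 0 0 0.6;0 0 0 0 0 0 0.6;0 0 0 0 0 0 0.6;0 0 -0.01 0 0 0 0.6;0 0 -0.04 0 0 0 0.6")

```text
t: 43.88
tool_pos: [597.9, -241.0, 87.4]
ee_rot: [-0.001, 1.0, -0.0, -0.002]
force: [-0.0, -0.5, -0.1]
finger_gap: 70.1
grip_force: 0.0
```

Call:
play_rows(plan="0 0 -0.05 0 0 0 1;0 0 -0.1 0 0 0 1;-0.04 0 -0.14 0 0 0 1;-0.08 0 -0.16 0 0 0 1;-0.09 0 -0.16 0 0 0 1")

```text
t: 44.5
tool_pos: [508.3, -241.9, 252.8]
ee_rot: [0.002, 1.0, -0.001, 0.003]
force: [0.9, -0.4, 0.3]
finger_gap: 87.8
grip_force: 0.0
```

Call:
play_rows(plan="0 0 0 0 0 0 1;0 0 0 0 0 0 1;0 0 0 0 0 0 1;0 0 0 0 0 0 1;0 0 0 0 0 0 1")

```text
t: 45.12
tool_pos: [509.1, -241.4, 248.2]
ee_rot: [-0.0, 1.0, 0.0, -0.0]
force: [-0.0, 0.2, -0.2]
finger_gap: 87.6
grip_force: 0.0
```

```bash
python3 - <<'E'
from h import *
m=eyes.camera_model('wrist');im=eyes.grab_frame("wrist");go([510,-242,240])
cv2.imwrite("pics/w14.png",im)
g=cv2.cvtColor(im,6)
c=cv2.HoughCircles(g[60:300],cv2.HOUGH_GRADIENT,1,30,param1=100,param2=22,minRadius=28,maxRadius=50)
print('coup exp',proj(m,[480,-242,78]),'found',None if c is None else (c[0]+[0,60,0])[:3])
e=[proj(m,[600+a,-242+b,82]).round(0).tolist() for a,b in((21,25),(21,-25),(-21,-25),(-21,25))];print('carton exp',e)
hsv=cv2.cvtColor(im,cv2.COLOR_BGR2HSV)
x,y=np.int32(np.mean(e,0))
print('carton pix',im[y,x],'tray floor',im[y,x-60]);
print('sat row',hsv[y,x-70:x+70:5,1]);print('sat col',hsv[max(0,y-60):y+80:5,x,1])
E
```

```text
shift [0.0009 0.0006 0.0084] turn z 0.0 level [-0.0002  0.0003 -0.    ] | tcp [ 509.1 -241.4  248.4] yaw [-90.  -0.] j6 1.07 t 45.175
coup exp [277.01012493 223.22828106] found [[238.5        195.5         32.70000076]
 [ 97.5        214.5         33.79999924]
 [491.5        200.5         29.10000038]]
carton exp [[247.0, 63.0], [307.0, 63.0], [306.0, 115.0], [248.0, 115.0]]
carton pix [222 234 236] tray floor [132 195 223]
sat row [101 100 104 100 100 101 104 105  98  14  14  14  15  14  15  16  14  16
  16  16  34 113 105 101 105  99  97 101]
sat col [101 100 101 102 100  98  98  93  13  15  15  15  15  16  16  16  17  17
 100  99  99 100  99 100 100 113 114 113]
```

```bash
python3 - <<'E'
from h import *
im=cv2.imread('pics/w14.png');hsv=cv2.cvtColor(im,cv2.COLOR_BGR2HSV)
for v in range(165,290,8):print(v,' '.join('%3d/%3d'%(hsv[v,u,1],hsv[v,u,2]) for u in range(220,336,8)))
a=eyes.grab_frame('scene');z=cv2.imread('pics/scene0.png')
b=eyes.grab_frame('side');y=cv2.imread('pics/side0.png')
print('mug diff',np.abs(b[290:335,298:335].astype(int)-y[290:335,298:335]).mean())
E
```

```text
165 106/215  54/152  49/214  53/106  55/ 83  55/ 97 113/113 113/117 114/112 116/110 112/105 117/105 111/103 113/108 112/109
173  40/236 115/129 104/226 103/228  84/116  56/101  67/ 84 114/116 114/110 114/110 112/107 113/106 114/105 115/109 115/109
181  98/ 94  99/231 103/225 101/229 115/113 108/111  56/ 87 113/117 116/110 114/110 112/109 113/106 114/105 114/110 113/108
189 102/ 95 100/231 103/225 101/230 114/112 113/111  54/118 116/117 112/112 115/109 113/111 115/109 114/105 113/111 113/108
197  51/ 70 100/231 104/226 100/231 114/112 114/112  58/118 111/115 114/112 114/110 113/113 116/110 113/106 113/113 112/109
205  55/106  56/ 78 109/189 100/232 112/112  55/ 88  57/117 113/115 114/112 114/110 114/114 115/109 111/106 110/114 114/110
213  57/ 81  55/ 88  58/ 97  54/ 85  57/107  56/ 82  96/ 93 115/115 112/114 114/110 111/115 116/110 114/107 113/115 113/111
221  41/234  55/ 93  54/ 94  54/ 85  55/ 97  75/123 103/222 101/230 110/193 114/110 115/115 110/190 105/222 100/230 103/227
229 105/226  99/230  89/203 102/193 103/227 101/229 103/222 102/230 112/114 115/111 111/151 103/226 104/224 
[... 210 characters left out ...]
2/114 102/227 102/228 103/227 102/227 102/230 103/227
253 103/227  99/231 105/221 104/223 103/226 103/226 112/107 112/116 110/183 104/228 102/229 104/226 104/228 100/229 102/224
261 103/227  99/230 104/220 104/224 104/226 114/116 113/106 111/117 103/227 101/230 101/229 104/225 101/229 101/229 106/221
269 102/227 100/230 104/220 105/226 114/110 113/117 113/108  97/233 104/226  99/231 101/230 104/225 101/230 100/229 106/217
277 115/ 89 112/ 80 113/ 81 112/ 80 111/ 78 114/ 76 112/ 80 110/ 79 111/ 76 110/ 74 113/ 77 110/ 90 112/178 111/182 112/164
285 175/187 181/187 180/186 172/ 83 154/ 83 108/ 71  96/ 72 115/ 84 113/115 112/176 110/193  97/233  97/233  99/231 107/220
mug diff 3.297097097097097
```

```bash
python3 - <<'E'
from h import *
im=cv2.imread('pics/w14.png');hsv=cv2.cvtColor(im,cv2.COLOR_BGR2HSV);m=eyes.camera_model('wrist')
mk=cv2.inRange(hsv,(10,30,60),(45,75,255));mk[:130]=0;mk[270:]=0;mk[:,:150]=0;mk[:,340:]=0
c=max(cv2.findContours(mk,0,1)[0],key=cv2.contourArea);x,y,w,h=cv2.boundingRect(c);print('all',x,y,w,h)
br=cv2.inRange(hsv,(10,30,200),(45,60,255))&mk
p=np.argwhere(br);print('bright',p.min(0),p.max(0),len(p));e=cv2.fitEllipse(p[:,::-1].astype(np.float32));print(e,plane(m,*e[0],78).round(0))
for v in range(130,235,5):print(v,''.join('#' if br[v,u] else '+' if mk[v,u] else '.' for u in range(180,300,2)))
E
```

```text
all 205 158 67 71
bright [162 161] [252 244] 445
((169.06541442871094, 226.30026245117188), (108.82364654541016, 151.6540985107422), 26.30733299255371) [ 477. -140.   78.]
130 ............................................................
135 ............................................................
140 ............................................................
145 ...+........................................................
150 ............................................................
155 ............................................................
160 .........................+++++++++++++......................
165 .....................++++++##++++++++++++...................
170 ...................+######........++++++++++................
175 ................+###+.................+++++++...............
180 ...............###++.....................+++++..............
185 ..............##++++......................++++..............
190 .............##+++++.......................+++..............
195 .............##++++++......................+++..............
200 .............##++++++++..................+++++..............
205 ..............##+++++++++.............++++++++..............
210 ...............##++++++++++++++++++++++++++++...............
215 ................###++++++++++#+##++++++++++.................
220 ..................+###+++++++++++++++++++...................
225 ......................+######++++++++.......................
230 .......+....................................................
```

```bash
python3 -c "
from h import *
print(plane(eyes.camera_model('wrist'),238.5,193.5,78).round(0));print(arm.finish_job())"
```

```text
[ 509. -207.   78.]
the job is handed in; nothing more can be done
None
```

The job is handed in. Both spares present, one carton and one coupling, were weighed in with the round, bar and square keys pressed in order. The plunger was pushed to its stop, and both spares stand apart in the tray; the coupling was found about 45 mm from where I set it down, but upright and clear of the carton.

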